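# Shut off the air supply and vent the line

## Robot

A 6-joint arm with a two-finger parallel gripper is mounted at the origin on the work surface. World frame = base frame: x ahead of the robot, y to its left, z up, the work surface at z = 0. Lengths are in m, angles in rad, forces in N, time in s.
With the tool pointing down it reaches from about 0.3 to 0.75 m from the base axis. Payload 8.5 kg.
Tool frame: the origin (TCP) lies at the very end of the fingers, on their centre line; the grasp point (between the pads) lies 19 mm behind it; z points along the fingers, y is the line along which they close (so a half turn about z gives the same grasp; the last joint's range is limited). The gripper opens to 85 mm and grips with 20 to 120 N. Pads are 22 mm wide; open, the fingers measure 114 mm over their backs; the gripper's body (76 mm by 85 mm) begins 54 mm behind the grasp point. The pads swing forward as they close: fully open they stand 13 mm farther back than shut.
Start: joints at [1.001, 0.381, 1.297, -0, 1.464, -0.215], TCP at [0.191, 0.516, 0.211] pointing down, gripper open.
Joint ranges: [-3.11, 3.11], [-0.89, 2.33], [0.22, 2.48], [-1.42, 4.56], [0.17, 2.85], [-2.88, 2.88]. Speed limits (rad/s): [2.39, 2.39, 3.14, 3.14, 3.14, 3.14].

## Interface

Orientations are given as a unit quaternion [x, y, z, w].
In Python, from plant import observe, read_camera, get_calibration, job gives the robot as it stands.
- The arm moves only by the tool send_rows, never from a script. Its arguments are lists of equal length, an entry for each row: "xyz": the shift along the tool's x, y, z scaled (see below), a list of three; "rot": the turn, a rotation vector about the tool's x, y, z scaled (see below), a list of three; "jaw": the opening, from 0 (shut) to 1 (fully open). In form: {"xyz": [[dx, dy, dz], ...], "rot": [[wx, wy, wz], ...], "jaw": [jaw, ...]}. A call has 1 to 12 rows; each row shifts and turns the commanded pose from where the row before left it, along the tool's axes as they then stand; what a row does not reach is not made up. The controller multiplies each number of a shift by 20 mm and each number of a turn by 0.08 rad. A row lasts 1/10 s, in which the tool goes at most 50 mm and 8.59 degrees, less where a joint would pass 70% of its speed; a pose out of reach is approached as far as the arm can. A call with a number of a shift or a turn outside -1 to 1 is refused whole. A call with a gripper value outside its range is refused whole. The fingers move at their own pace and stop on an object; "newtons" is the grip in N (left out, the last holds). Time passes only in rows, so rows that do not move let the fingers close. It gives the time, the measured TCP pose, the force, the opening and the grip force at its end, in the units of the state.
- observe(): the state, without advancing time (a new reading comes with each control period).
- read_camera(name): name is "side" or "top"; returns the picture (400x640x3 uint8, red, green, blue); there is no depth.
- get_calibration(name): a dict with "K" (3x3 intrinsics, pixels), "R" (3x3) and "t" (3): a world point X has camera coordinates R X + t. Camera axes: x right, y down, z forward; pixel columns grow to the right and rows downward; lengths in m; the calibration is good to about 2 mm. A picture is of the moment at which its call begins. get_calibration takes no time and is no camera call.
- job.job_done(): hands the job in; it is judged then, once.
The state is a dict: "t": time; "qpos": joint angles; "joint_vel": joint speeds; "joint_torque": joint torques, N m; "tool_pos": TCP position; "ee_rot": TCP orientation; "ft_force": force on the tool from outside, world axes, zero at the start; "moment": the same for the moment, N m; "finger_gap": opening from 0.0 (shut) to 1.0 (fully open); "grasp_force": force on a finger pad.
Only numpy, scipy, OpenCV 4.12 (cv2) and the standard library are available. Lean on these libraries where they do the work, as an engineer would, in place of code of your own. Each camera call takes 0.05 s, during which the arm holds its last target. There are 200 camera calls.

## Task

Make the bench's air line safe before it is worked on. With one fingertip push the long lever of the supply valve round clockwise until it is fully shut (across its pipe, at its stop); only then push the two-winged handle of the small vent valve round anticlockwise until it is fully open (along its pipe, at its stop), and draw back. Only push the handles, never pinch them, and leave the hand roller, tape roll and screwdriver where they lie.

Things in the scene. Friction and masses are not known exactly. Their poses are not given: they have to be found in the camera images.
- main_valve: Supply valve, screwed to the bench: brass ball valve on a level steel pipe (25 mm thick, 170 mm long, axis 55 mm above the bench) over a 90 x 70 mm steel foot plate. Origin on the bench under the valve's upright axis; its x axis runs along the pipe towards the open hose coupling (ends 113 mm out), its other pipe end bends down into the bench 85 mm out. Pipe and valve body stay below 76 mm, the stem under the lever is 20 mm thick.
- main_lever (a joint): Angle of the supply valve's long lever: 0 = fully open (lever along the pipe, pointing along the valve's +x), 1.571 = fully shut (across the pipe, pointing along the valve's -y), a hard stop at each end. It grows as the lever turns clockwise seen from above. Starts nearly open. Stays where it is left; takes about 0.25 N m to turn (3 N at 90 mm). The valve turns only about its upright axis.
- main_pivot (a point): Point on the supply valve's upright axis at half the height of its lever, 106 mm above the bench; x points along the lever to its end and turns with it, z is up. Hub 24 mm thick, its bolt up to 122 mm above the bench.
- main_tip (a point): Middle of the free end face of the long lever, 120 mm from the axis, 106 mm above the bench. The black grip runs from 45 mm to 120 mm from the axis, 18 mm wide and 16 mm high (98 to 114 mm above the bench); nothing stands under it but the pipe.
- vent_valve: Vent valve, screwed to the bench: like the supply valve but on a shorter pipe (130 mm) that ends in a copper-coloured silencer cone (95 mm out, along the body's +x); the other end bends down into the bench 65 mm out. Origin on the bench under the valve's upright axis. The two valves may stand either way round, left or right.
- vent_handle (a joint): Angle of the vent valve's two-winged handle: 0 = fully shut (wings across the pipe), 1.571 = fully open (wings along the pipe), a hard stop at each end. It grows as the handle turns anticlockwise seen from above. Starts nearly shut. Stays where it is left; takes about 0.12 N m to turn (3 N at 42 mm).
- vent_pivot (a point): Point on the vent valve's upright axis at half the height of its wings, 106 mm above the bench; x points along one wing and turns with it, z is up. Hub 24 mm thick, bolt up to 122 mm above the bench.
- vent_tip (a point): Middle of the end face of one wing, 55 mm from the axis; the other wing is its mirror image. At 0 this wing points along the valve's +y, at 1.571 along its -x. The wings form one straight black bar 110 mm long, 10 mm thick and 16 mm high (98 to 114 mm above the bench).
- roller: Hand pressure roller lying loose between the valves: wooden handle 28 mm thick and 100 mm long, rubber wheel 36 mm; 175 mm long, 36 mm high. Origin under it on the bench, x from handle to wheel. To be left alone.
- tape: Roll of grey tape lying flat, 90 mm across, 48 mm high. Origin on the bench at its centre. To be left alone.
- driver: Screwdriver with a blue handle, lying loose; lower than 35 mm. To be left alone.

How it is judged:
By the outcome, as a careful person would: the job done as asked, in the order asked, and still so for the second after the job is handed in, with the robot touching nothing.
It also fails if it takes over 51 s, if anything falls off the work surface, if the arm or the gripper's body presses on something with over 40 N, if the wrist force passes 120 N, or if a joint passes its speed limit or range.

## Working session

There is one attempt and no reset: what is moved stays moved. The work goes in short steps, Python scripts to look and compute and a tool call to move; the robot and the scene stay as the last step left them, time stands still between calls to the robot, and variables do not carry over. Pictures are saved under pics/ and viewed, at most 10 in all, crops included, and the job is handed in when it is done.

Besides the shell and the picture viewer there is one more tool, called after "Request:" by a JSON object that holds its "op" and its "data", one argument or row to a line. send_rows: Moves the arm, as the interface text tells. Its arguments: {"type":"object","properties":{"xyz":{"type":"array"},"rot":{"type":"array"},"jaw":{"type":"array"},"newtons":{"type":"number"}},"required":["xyz","rot","jaw"]}

```bash
mkdir -p pics; ls; python3 - <<'E'
from plant import *
import cv2,numpy as np
for n in ("top","side"):
    im=read_camera(n); cv2.imwrite(f"pics/{n}0.png",im[:,:,::-1]); c=get_calibration(n); print(n,c, -np.array(c["R"]).T@np.array(c["t"]))
print(observe())
E
```

```text
pics
top {'K': array([[480.4394725 ,   0.        , 321.69880008],
       [  0.        , 480.4394725 , 195.87203927],
       [  0.        ,   0.        ,   1.        ]]), 'R': array([[-0.04596711, -0.99894015,  0.00236493],
       [-0.97182407,  0.0441712 , -0.23153159],
       [ 0.23118175, -0.01294114, -0.97282451]]), 't': array([0.02203232, 0.57542013, 1.1435415 ])} [0.29585398 0.0113907  1.24564104]
side {'K': array([[505.21040454,   0.        , 315.19844919],
       [  0.        , 505.21040454, 199.95031442],
       [  0.        ,   0.        ,   1.        ]]), 'R': array([[ 0.9820643 , -0.18795948,  0.01486399],
       [-0.12574912, -0.71168036, -0.69115717],
       [ 0.14048795,  0.67689165, -0.72255161]]), 't': array([-0.53701624,  0.12632026,  1.63722435])} [ 0.31325885 -1.11926114  1.27826845]
{'t': 0.1, 'qpos': array([ 1.00069427e+00,  3.81163330e-01,  1.29814083e+00, -3.75441634e-06,
        1.46360305e+00, -2.15292054e-01]), 'joint_vel': array([-0.00199204, -0.00165866, -0.00534235, -0.0016716 ,  0.00207756,
        0.00044822]), 'joint_torque': array([ 4.28109284e-03, -4.49219406e+01, -2.31656796e+01, -1.65678671e-04,
        3.65580003e-03,  3.36505821e-05]), 'tool_pos': array([0.19092275, 0.51550349, 0.21056979]), 'ee_rot': array([ 1.76475665e-01,  9.84304784e-01, -6.07960430e-04, -2.49803945e-04]), 'ft_force': array([-0.59806947,  0.27028421,  0.17089822]), 'moment': array([ 0.00653546, -0.0601129 , -0.01869869]), 'grasp_force': 0.0, 'finger_gap': 1.0025818968002966}
```

View pics/top0.png

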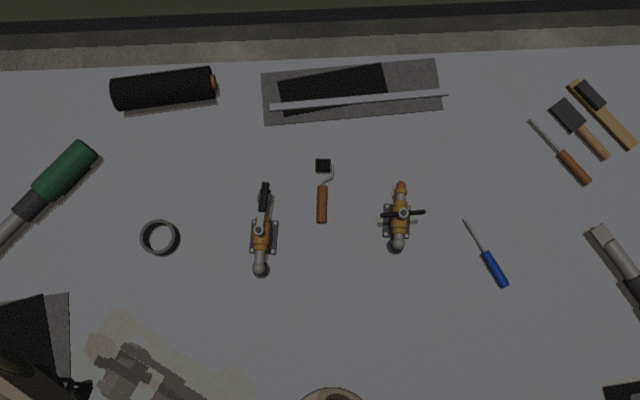

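View pics/side0.png

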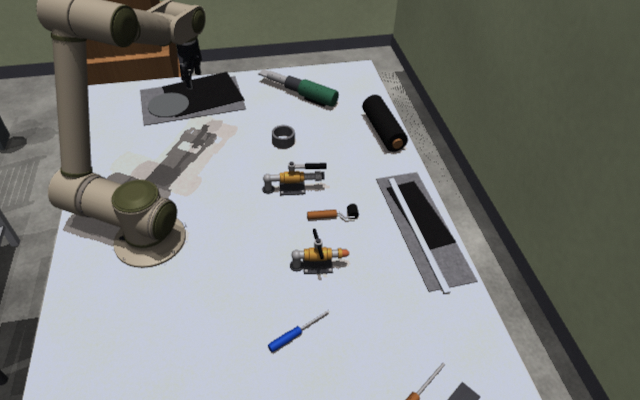

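The top view shows the supply valve at about (259,230), with its black lever tip near (265,184). The vent valve is at (402,212) with its wings at (382..424, 212). In the side view they stand at (292,170) and (318,245).

```bash
cat > h.py <<'E'
import numpy as np,cv2
from plant import *
C={n:get_calibration(n) for n in("top","side")}
def ray(n,uv):
    c=C[n];R=np.array(c["R"]);d=R.T@np.linalg.solve(c["K"],[uv[0],uv[1],1.]);return -R.T@np.array(c["t"]),d/np.linalg.norm(d)
def plane(n,uv,z):
    o,d=ray(n,uv);return o+d*(z-o[2])/d[2]
def tri(a,b):
    o,d=ray("top",a);p,e=ray("side",b);s=np.linalg.lstsq(np.c_[d,-e],p-o,rcond=None)[0]
    x,y=o+s[0]*d,p+s[1]*e;return (x+y)/2,np.linalg.norm(x-y)
def blobs(im,box,lim=45,amin=20):
    u0,v0,u1,v1=box;m=(im[v0:v1,u0:u1].max(2)<lim).astype(np.uint8)
    n,l,s,c=cv2.connectedComponentsWithStats(m)
    for i in range(1,n):
        if s[i,4]>=amin:
            pts=np.argwhere(l==i)[:,::-1]+[u0,v0];r=cv2.minAreaRect(pts.astype(np.float32));print(s[i,4],c[i]+[u0,v0],cv2.boxPoints(r).round(1).tolist())
E
python3 - <<'E'
from h import *
T=cv2.imread("pics/top0.png");S=cv2.imread("pics/side0.png")
for n,im,bs in(("top",T,[(240,170,290,285),(370,170,435,260)]),("side",S,[(255,150,340,200),(285,220,360,280)])):
    for b in bs: print(n,b); blobs(im,b)
r=lambda im,b,f:cv2.convertScaleAbs(cv2.resize(im[b[1]:b[3],b[0]:b[2]],None,fx=f,fy=f,interpolation=cv2.INTER_NEAREST),alpha=1.5)
A=r(T,(240,170,440,285),4);B=r(S,(255,150,365,220),3);D=r(S,(285,215,365,285),3)
o=np.zeros((600,800,3),np.uint8)
A=A[:,:];o[:380]=r(T,(240,180,440,275),4);o[385:595,:330]=B;o[385:595,400:640]=D
cv2.imwrite("pics/z.png",o)
E
```

```text
top (240, 170, 290, 285)
260 [264.08461538 197.83846154] [[257.3999938964844, 212.8000030517578], [261.29998779296875, 181.6999969482422], [272.3999938964844, 183.0], [268.5, 214.1999969482422]]
113 [269.69026549 238.9380531 ] [[264.70001220703125, 253.0], [269.1000061035156, 219.89999389648438], [274.6000061035156, 220.60000610351562], [270.20001220703125, 253.6999969482422]]
57 [264.03508772 270.29824561] [[257.6000061035156, 274.8999938964844], [264.0, 261.0], [271.0, 264.20001220703125], [264.6000061035156, 278.1000061035156]]
top (370, 170, 435, 260)
301 [390.61129568 226.2358804 ] [[379.0, 207.6999969482422], [398.3999938964844, 203.0], [409.6000061035156, 249.1999969482422], [390.20001220703125, 253.89999389648438]]
62 [415.43548387 212.43548387] [[408.0, 210.0], [424.0, 210.0], [424.0, 218.0], [408.0, 218.0]]
side (255, 150, 340, 200)
103 [315.         165.96116505] [[305.0, 164.0], [325.0, 164.0], [325.0, 168.0], [305.0, 168.0]]
190 [291.38947368 186.56842105] [[279.6000061035156, 183.1999969482422], [303.70001220703125, 181.8000030517578], [304.20001220703125, 190.0], [280.1000061035156, 191.39999389648438]]
side (285, 220, 360, 280)
22 [314.77272727 233.63636364] [[312.20001220703125, 229.60000610351562], [314.29998779296875, 228.89999389648438], [317.1000061035156, 237.3000030517578], [315.0, 238.0]]
47 [319.74468085 251.36170213] [[316.5, 245.60000610351562], [320.0, 244.8000030517578], [322.79998779296875, 257.79998779296875], [319.3999938964844, 258.6000061035156]]
275 [315.68363636 264.70181818] [[297.70001220703125, 260.29998779296875], [330.8999938964844, 258.8999938964844], [331.3999938964844, 272.3999938964844], [298.20001220703125, 273.79998779296875]]
```

View pics/z.png

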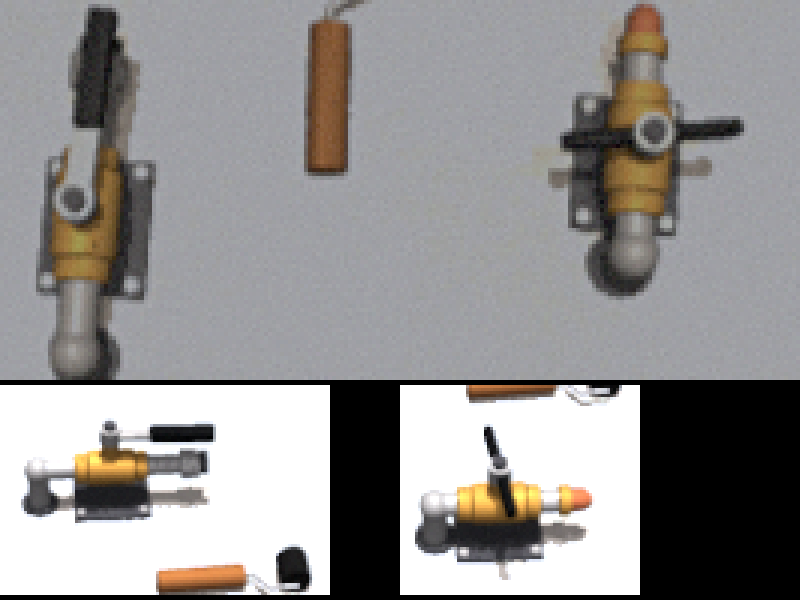

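The enlarged crops give these positions:

| Valve | Point | Top view | Side view |
|---|---|---|---|
| Supply | Bolt | (258.7,230) | (291.7,164) |
| Supply | Grip middle | (263.7,196.8) | (315.3,166) |
| Vent | Bolt | (403.7,212.7) | (318.3,241) |
| Vent | Wing end | (380.7,215.2) | (314.3,229.3) |
| Vent | Wing end | (425.5,211.7) | (322.3,258.3) |

```bash
python3 - <<'E'
from h import *
np.set_printoptions(precision=4,suppress=True)
for k,a,b in(("mbolt",(258.7,230),(291.7,164)),("mgrip",(263.7,196.8),(315.3,166)),("mtip",(265.5,183),(326,166)),("vbolt",(403.7,212.7),(318.3,241)),("vL",(380.7,215.2),(314.3,229.8)),("vR",(425.5,211.7),(322.3,258))):
    print(k,*tri(a,b),plane("top",a,.12 if "bolt" in k else .112))
for k,a in(("tape",(160,237)),("roller",(322,205)),("rollerwheel",(323,165)),("pipebend m",(259,268)),("vent cone end",(401,182)),("vbend",(397,243))): print(k,plane("top",a,.03 if "r" in k[0] else .055))
E
```

```text
mbolt [0.49   0.1498 0.116 ] 0.004280095069936119 [0.4872 0.1492 0.12  ]
mgrip [0.5714 0.1376 0.1055] 0.001030645177743115 [0.5693 0.1368 0.112 ]
mtip [0.6073 0.1328 0.1039] 0.0025485895725638657 [0.6037 0.1318 0.112 ]
vbolt [ 0.5151 -0.198   0.1171] 0.0027539512446999835 [ 0.5132 -0.1974  0.12  ]
vL [ 0.5136 -0.144   0.1058] 0.002594160639928252 [ 0.5111 -0.1431  0.112 ]
vR [ 0.5169 -0.253   0.1059] 0.0017684237433759082 [ 0.5148 -0.2516  0.112 ]
tape [0.4918 0.4034 0.055 ]
roller [ 0.5604 -0.0044  0.03  ]
rollerwheel [ 0.6683 -0.0121  0.03  ]
pipebend m [0.4037 0.1579 0.055 ]
vent cone end [ 0.6061 -0.2094  0.055 ]
vbend [ 0.4498 -0.1862  0.055 ]
```

Request:
{"op": "send_rows", "data": {
  "xyz": [
    [0,0,0],
    [0,0,0],
    [0,0,0],
    [-0.9,-0.57,0],
    [-0.9,-0.57,0],
    [-0.9,-0.57,0],
    [-0.9,-0.57,0],
    [-0.9,-0.57,0],
    [-0.9,-0.57,0],
    [-0.9,-0.57,0],
    [-0.9,-0.57,0],
    [-0.9,-0.57,0]
  ],
  "rot": [
    [0,0,-1],
    [0,0,-1],
    [0,0,-0.7],
    [0,0,0],
    [0,0,0],
    [0,0,0],
    [0,0,0],
    [0,0,0],
    [0,0,0],
    [0,0,0],
    [0,0,0],
    [0,0,0]
  ],
  "jaw": [0,0,0,0,0,0,0,0,0,0,0,0],
  "newtons": 20
}}

```text
t: 1.3
tool_pos: [0.3378, 0.391, 0.2109]
ee_rot: [0.069, 0.998, -0.0, -0.0]
ft_force: [-0.3, -0.3, 0.1]
finger_gap: -0.002
grasp_force: 0.0
```

Request:
{"op": "send_rows", "data": {
  "xyz": [
    [-0.9,-0.57,0],
    [-0.9,-0.57,0],
    [-0.9,-0.57,0],
    [-0.9,-0.57,0],
    [-0.9,-0.57,0],
    [-0.9,-0.57,0],
    [-0.9,-0.57,0],
    [-0.9,-0.57,0],
    [-0.9,-0.57,0],
    [-0.9,-0.57,0],
    [-0.9,-0.57,0],
    [0,0,0]
  ],
  "rot": [
    [0,0,0],
    [0,0,0],
    [0,0,0],
    [0,0,0],
    [0,0,0],
    [0,0,0],
    [0,0,0],
    [0,0,0],
    [0,0,0],
    [0,0,0],
    [0,0,0],
    [0,0,0]
  ],
  "jaw": [0,0,0,0,0,0,0,0,0,0,0,0]
}}

```text
t: 2.5
tool_pos: [0.5174, 0.2386, 0.2104]
ee_rot: [0.071, 0.998, -0.0, -0.0]
ft_force: [0.1, 0.2, -0.9]
finger_gap: 0.001
grasp_force: 0.0
```

Request:
{"op": "send_rows", "data": {
  "xyz": [
    [-0.92,-0.58,0],
    [-0.92,-0.58,0],
    [-0.92,-0.58,0],
    [-0.92,-0.58,0],
    [0,0,0.84],
    [0,0,0.84],
    [0,0,0.84],
    [0,0,0.84],
    [0,0,0.84],
    [0,0,0.84],
    [0,0,0.84],
    [0,0,0]
  ],
  "rot": [
    [0,0,0],
    [0,0,0],
    [0,0,0],
    [0,0,0],
    [0,0,0],
    [0,0,0],
    [0,0,0],
    [0,0,0],
    [0,0,0],
    [0,0,0],
    [0,0,0],
    [0,0,0]
  ],
  "jaw": [0,0,0,0,0,0,0,0,0,0,0,0]
}}

```text
t: 3.7
tool_pos: [0.5808, 0.1844, 0.0913]
ee_rot: [0.069, 0.998, -0.0, -0.002]
ft_force: [0.1, 0.1, -0.3]
finger_gap: -0.001
grasp_force: 0.0
```

```bash
python3 - <<'E'
from h import *
r=lambda im,b,f:cv2.convertScaleAbs(cv2.resize(im[b[1]:b[3],b[0]:b[2],::-1],None,fx=f,fy=f,interpolation=cv2.INTER_NEAREST),alpha=1.3)
o=np.hstack([r(read_camera("top"),(200,150,300,300),4),r(read_camera("side"),(255,100,355,250),4)])
cv2.imwrite("pics/a.png",o); print(observe()["qpos"],observe()["tool_pos"])
E
```

```text
[ 1.13130783e-01  5.86604079e-01  1.29662758e+00  1.19394661e-04
  1.25856551e+00 -1.31935359e+00] [0.58230481 0.18444679 0.09386905]
```

View pics/a.png

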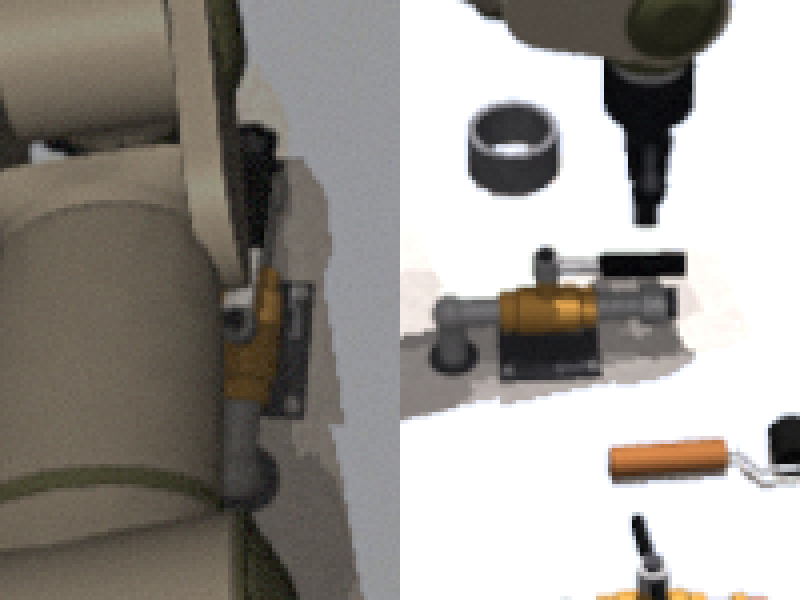

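The closed fingertip stands on the +y side of the lever, at side view (645,225) in the crop, and clear of everything. I'll start the arc push now.

Request:
{"op": "send_rows", "data": {
  "xyz": [
    [0,-0.4,0],
    [0,-0.4,0],
    [0,-0.4,0],
    [-0.08,-0.36,0],
    [-0.08,-0.36,0],
    [-0.08,-0.36,0],
    [-0.08,-0.36,0],
    [-0.08,-0.36,0],
    [-0.08,-0.36,0],
    [-0.08,-0.36,0],
    [-0.08,-0.36,0],
    [-0.08,-0.36,0]
  ],
  "rot": [
    [0,0,0],
    [0,0,0],
    [0,0,0],
    [0,0,1],
    [0,0,1],
    [0,0,1],
    [0,0,1],
    [0,0,1],
    [0,0,1],
    [0,0,1],
    [0,0,1],
    [0,0,1]
  ],
  "jaw": [0,0,0,0,0,0,0,0,0,0,0,0]
}}

```text
t: 5.0
tool_pos: [0.5636, 0.0961, 0.0939]
ee_rot: [0.418, 0.908, 0.0, 0.0]
ft_force: [0.1, 0.6, 0.7]
finger_gap: -0.005
grasp_force: 0.0
```

```bash
python3 - <<'E'
from h import *
r=lambda im,b,f:cv2.convertScaleAbs(cv2.resize(im[b[1]:b[3],b[0]:b[2],::-1],None,fx=f,fy=f,interpolation=cv2.INTER_NEAREST),alpha=1.3)
o=np.hstack([r(read_camera("top"),(230,150,330,300),4),r(read_camera("side"),(255,100,355,250),4)])
cv2.imwrite("pics/b.png",o); s=observe();print(s["qpos"],s["tool_pos"],s["ft_force"])
E
```

```text
[-3.82684264e-02  5.25925197e-01  1.41534843e+00 -1.57070987e-04
  1.20014931e+00 -7.48188497e-01] [0.56347048 0.09597174 0.09389352] [ 0.83139425 -0.05598854 -0.39755866]
```

View pics/b.png

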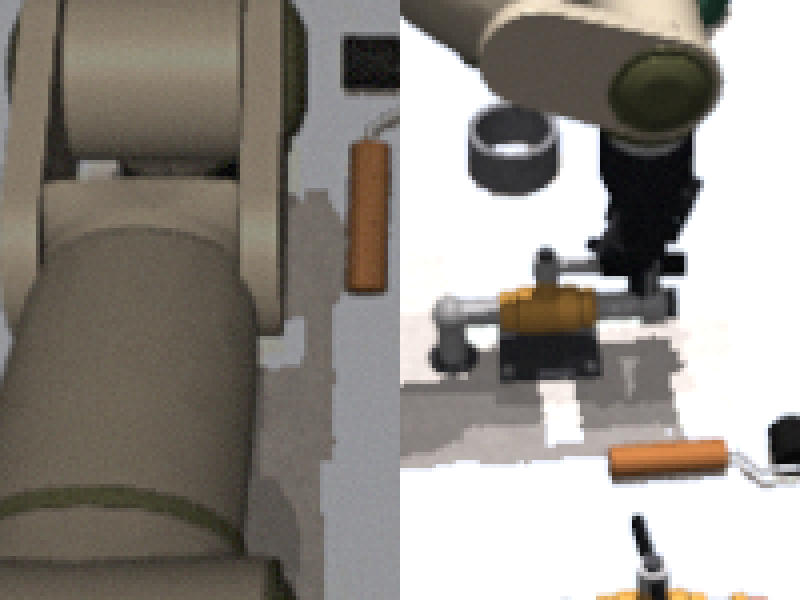

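```bash
cat >> h.py <<'E'
def proj(n,X):
    c=C[n];p=np.array(c["K"])@(np.array(c["R"])@np.array(X)+np.array(c["t"]));return p[:2]/p[2]
E
python3 - <<'E'
from h import *
print("before",proj("side",(0.5823,0.1845,0.0939)),"seen 316,156")
print("now",proj("side",(0.5635,0.096,0.0939)),"seen 316,172.5")
for d in(-8,-20,-35,-49):
    a=np.radians(d);print(d,proj("side",(0.489+.12*np.cos(a),0.1495+.12*np.sin(a),.106)))
im=read_camera("side")
r=lambda im,b,f:cv2.convertScaleAbs(cv2.resize(im[b[1]:b[3],b[0]:b[2],::-1],None,fx=f,fy=f,interpolation=cv2.INTER_NEAREST),alpha=2.2,beta=20)
cv2.imwrite("pics/c.png",r(im,(280,125,350,190),9)); print(observe()["ft_force"],observe()["moment"])
E
```

```text
before [315.64134532 159.24260405] seen 316,156
now [315.11843292 177.02367406] seen 316,172.5
-8 [325.82954036 165.64112907]
-20 [325.52960467 170.61207476]
-35 [322.9833971  176.67787598]
-49 [318.51377382 181.82705685]
[-0.43698613 -0.41231425 -0.75929419] [-0.05026774  0.01900198 -0.0074511 ]
```

View pics/c.png

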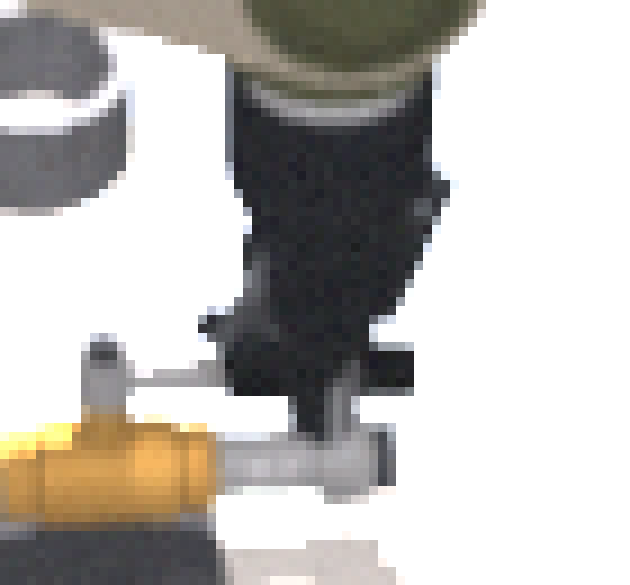

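```bash
python3 - <<'E'
from h import *
im=read_camera("side"); print(observe()["finger_gap"],observe()["ee_rot"])
for v in range(160,182): print(v,im[v,306:328].mean(1).astype(int))
E
```

```text
0.0015048026999331609 [4.15649696e-01 9.09524740e-01 1.18832315e-04 2.50359297e-04]
160 [ 27  22  22  32  40   9   7   9  12  10   6  13   8  10   9  38  90 136
 183 212 213 211]
161 [ 26  17  18  32  41  13  10   9  12  10   9   9  11   9   9  72 157 200
 214 212 213 212]
162 [ 20  14  11  16  19  13  12   9   8   9   9   9  11  10   9  69 143 166
 166 173 195 213]
163 [ 13  10   9   8  11   7   9   9  10  10  10   7   9   9   7  33  64  64
  66  80 150 214]
164 [ 11  11   8  11  10   9   9   9  10   9   9   9  14  21  12   6   6   8
   4   7 116 212]
165 [  8   5   8   7   8   9   8  12   5   9  11   9  22  34  20   7   6   7
   7   6 118 212]
166 [  9   8   5   8  10   9   8   8  11  10  10  13  28  33  19   8   8   8
   6   7 118 213]
167 [  8   3   4   5   7   5   7  11   7   9  17  31  31  24  13   5   6   3
   3   5 117 212]
168 [  8   4   7   5   6   8   7   7  10  11  26  47  36  23  23  35  35  34
  33  48 135 213]
169 [161 161 161 160 159 134  32  11  11  13  29  49  39  74 141 165 165 165
 166 168 187 214]
170 [213 212 213 212 212 183  43   8   7   7  29  49  37  85 172 2
[... 373 characters left out ...]
8  64  50  25  52
 144 212 212 211]
175 [ 69  69  70  69  70  71  70  73  69  63  69  70  71  71  66  57  28  44
 134 212 213 212]
176 [ 71  71  74  77  72  76  80  75  69  65  70  68  69  66  67  56  27  42
 132 212 212 211]
177 [ 67  69  70  77  73  73  77  74  63  60  65  66  63  65  65  55  24  40
 134 214 212 211]
178 [ 62  62  63  65  64  65  64  63  58  56  62  61  61  61  60  52  23  38
 128 206 206 205]
179 [ 83 101 100 101 100 100 109 129 121  88  55  56  57  57  64  83 101 102
 145 199 200 199]
180 [172 178 179 177 176 175 182 193 176 112  70  66  75  88  92 122 162 162
 176 199 200 200]
181 [206 198 196 196 194 196 198 197 186 155 146 149 151 154 153 160 177 179
 183 192 198 198]
```

The numbers show the tip about 3.5 px (roughly 15 mm) higher than the stated TCP. It passed over the lever, which hasn't moved. I'll go back to the far side and come down lower.

Request:
{"op": "send_rows", "data": {
  "xyz": [
    [0,0,-1],
    [0,0,-1],
    [0.65,0.89,0],
    [0.65,0.89,0],
    [0.65,0.89,0],
    [0.65,0.89,0],
    [0,0,0],
    [0,0,0],
    [0,0,0],
    [0,0,0.93],
    [0,0,0.93],
    [0,0,0.93]
  ],
  "rot": [
    [0,0,0],
    [0,0,0],
    [0,0,0],
    [0,0,0],
    [0,0,0],
    [0,0,0],
    [0,0,-1],
    [0,0,-1],
    [0,0,-1],
    [0,0,-1],
    [0,0,-1],
    [0,0,-1]
  ],
  "jaw": [0,0,0,0,0,0,0,0,0,0,0,0]
}}

```text
t: 6.4
tool_pos: [0.5838, 0.1832, 0.0772]
ee_rot: [0.186, 0.983, 0.0, 0.0]
ft_force: [-0.8, 0.2, 0.1]
finger_gap: 0.001
grasp_force: 0.0
```

Request:
{"op": "send_rows", "data": {
  "xyz": [
    [0,0,0],
    [0,0,0],
    [0,0,0],
    [0,0,0]
  ],
  "rot": [
    [0,0,-1],
    [0,0,-1],
    [0,0,-1],
    [0,0,0]
  ],
  "jaw": [0,0,0,0]
}}

```text
t: 6.8
tool_pos: [0.5838, 0.1832, 0.0777]
ee_rot: [0.068, 0.998, 0.0, 0.0]
ft_force: [-0.5, -0.3, 0.5]
finger_gap: -0.003
grasp_force: 0.0
```

```bash
python3 - <<'E'
from h import *
im=read_camera("side"); s=observe();print(s["tool_pos"],s["ee_rot"],s["finger_gap"]);print(proj("side",s["tool_pos"]))
for v in range(152,170): print(v,im[v,306:328].mean(1).astype(int))
E
```

```text
[0.58378523 0.18317197 0.07776984] [6.94773265e-02 9.97583526e-01 4.71866825e-05 8.09202078e-05] 0.0020115995706034024
[316.05377151 162.85854336]
152 [213 213 213 212 211 212 211 179  11   9   8  15  16  14   6 103 197 210
 210 211 211 211]
153 [212 213 212 212 213 212 212 180  14   9   8  11  11   9  18 123 212 211
 211 211 210 210]
154 [211 212 212 212 212 212 212 181  26  13  10   8  10  29 101 180 212 211
 211 211 211 211]
155 [211 211 210 211 211 212 213 182  42  23   6  11  14  48 141 210 210 211
 210 210 211 211]
156 [212 212 212 212 211 212 211 182  48  27  10  11  16  67 155 210 210 210
 210 210 210 211]
157 [212 211 209 210 209 209 210 183  59  26   9  10  18  75 163 209 211 211
 211 210 210 211]
158 [208 208 207 207 207 206 206 182  74  27   9   9  18  76 160 206 209 211
 210 210 210 210]
159 [207 206 207 206 207 206 206 185  98  36  21  24  37  96 172 205 207 210
 211 210 210 211]
160 [206 206 207 206 206 207 207 199 174 159 157 156 158 171 192 201 206 209
 211 212 210 210]
161 [206 206 205 206 207 206 207 208 206 206 207 207 207 204 204 203 206 210
 210 211 210 211]
162 [180 181 180 181 179 180 179 179 181 181 181 181 181 174 158 158 159 158
 161 166 188 205]
163 [100 100 100  99  99  99  99  98  96  99  99 100 100  90  61  61  58  54
  58  70 135 197]
164 [  7   6   7   8   6   6   7   4   6   4   3   3   5   4   6   5   5   8
   6   5 106 196]
165 [  3   8   7   9   8   8   6   7   9   7   8   9   9   8   8  11   9   8
   7   7 107 196]
166 [  7   7   6   9   5   9   8   7   9   5   8   7   8   6  10   6  10   6
   8   9 107 196]
167 [  8   5   7   5   5   8   8   6   4   4   4   7   3   4   6   1   7   5
   4   7 106 196]
168 [  5   6   7   5   5   7   7   5   3   6   5   7   4  15  29  28  27  30
  29  40 119 196]
169 [ 57  56  57  56  56  54  63  81  76  59  57  57  56  60  92 136 135 133
 135 138 162 194]
```

The tip again shows at row 160, against 162.9 expected, so the real tip is about 13 mm above the reported TCP. That puts it at about z=0.091, level with the lever. I'll push a few rows and check the force.

Request:
{"op": "send_rows", "data": {
  "xyz": [
    [0,-0.4,0],
    [0,-0.4,0],
    [0,-0.4,0],
    [-0.08,-0.36,0],
    [-0.08,-0.36,0],
    [-0.08,-0.36,0]
  ],
  "rot": [
    [0,0,0],
    [0,0,0],
    [0,0,0],
    [0,0,1],
    [0,0,1],
    [0,0,1]
  ],
  "jaw": [0,0,0,0,0,0]
}}

```text
t: 7.45
tool_pos: [0.5799, 0.1369, 0.0777]
ee_rot: [0.19, 0.982, 0.001, -0.0]
ft_force: [-1.6, 4.0, 0.3]
finger_gap: -0.004
grasp_force: 1.6
```

```bash
python3 - <<'E'
from h import *
im=read_camera("side"); s=observe();print(s["tool_pos"],s["ft_force"],s["moment"])
cv2.imwrite("pics/d.png",cv2.convertScaleAbs(cv2.resize(im[125:190,280:350,::-1],None,fx=7,fy=7,interpolation=cv2.INTER_NEAREST),alpha=2,beta=20))
E
```

```text
[0.57995598 0.13589229 0.07768038] [ 0.0899275   1.66660395 -1.20708435] [0.34517861 0.0603788  0.02061917]
```

View pics/d.png

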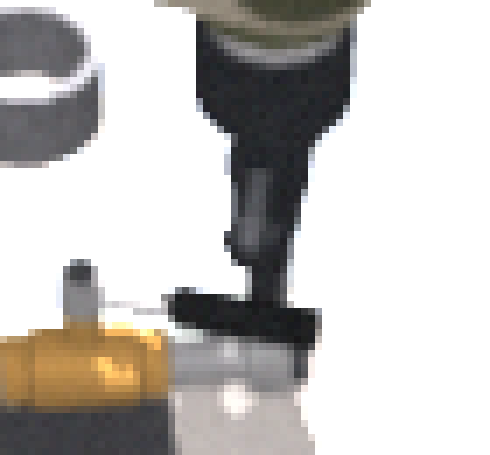

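The lever is now turning with the fingertip behind it, with about 4 N of push. I'll continue.

Request:
{"op": "send_rows", "data": {
  "xyz": [
    [-0.08,-0.36,0],
    [-0.08,-0.36,0],
    [-0.08,-0.36,0],
    [-0.08,-0.36,0],
    [-0.08,-0.36,0],
    [-0.08,-0.36,0],
    [-0.08,-0.36,0],
    [-0.08,-0.36,0],
    [-0.08,-0.36,0],
    [-0.08,-0.36,0],
    [-0.08,-0.36,0],
    [-0.08,-0.36,0]
  ],
  "rot": [
    [0,0,1],
    [0,0,1],
    [0,0,1],
    [0,0,1],
    [0,0,1],
    [0,0,1],
    [0,0,1],
    [0,0,1],
    [0,0,1],
    [0,0,1],
    [0,0,1],
    [0,0,1]
  ],
  "jaw": [0,0,0,0,0,0,0,0,0,0,0,0]
}}

```text
t: 8.7
tool_pos: [0.5326, 0.0666, 0.078]
ee_rot: [0.621, 0.783, 0.001, 0.001]
ft_force: [1.6, 3.2, -0.5]
finger_gap: 0.001
grasp_force: 1.4
```

Request:
{"op": "send_rows", "data": {
  "xyz": [
    [-0.08,-0.36,0],
    [-0.08,-0.36,0],
    [-0.04,-0.18,0]
  ],
  "rot": [
    [0,0,1],
    [0,0,1],
    [0,0,0.5]
  ],
  "jaw": [0,0,0]
}}

```text
t: 9.0
tool_pos: [0.5154, 0.0595, 0.0781]
ee_rot: [0.696, 0.718, 0.001, 0.001]
ft_force: [2.5, 2.0, -1.4]
finger_gap: -0.0
grasp_force: 1.3
```

Request:
{"op": "send_rows", "data": {
  "xyz": [
    [-0.04,-0.18,0],
    [-0.04,-0.18,0],
    [-0.04,-0.18,0]
  ],
  "rot": [
    [0,0,0.5],
    [0,0,0.5],
    [0,0,0.5]
  ],
  "jaw": [0,0,0]
}}

```text
t: 9.3
tool_pos: [0.505, 0.0571, 0.078]
ee_rot: [0.738, 0.675, 0.001, 0.001]
ft_force: [3.0, 1.1, -0.9]
finger_gap: -0.002
grasp_force: 1.3
```

Request:
{"op": "send_rows", "data": {
  "xyz": [
    [0,-0.15,0],
    [0,0,0]
  ],
  "rot": [
    [0,0,0],
    [0,0,0]
  ],
  "jaw": [0,0]
}}

```text
t: 9.5
tool_pos: [0.5021, 0.0572, 0.0781]
ee_rot: [0.737, 0.676, 0.001, 0.001]
ft_force: [3.8, -2.5, -0.7]
finger_gap: -0.002
grasp_force: 2.1
```

Request:
{"op": "send_rows", "data": {
  "xyz": [
    [0,-0.15,0],
    [0,-0.1,0]
  ],
  "rot": [
    [0,0,0],
    [0,0,0]
  ],
  "jaw": [0,0]
}}

```text
t: 9.7
tool_pos: [0.5016, 0.0572, 0.0786]
ee_rot: [0.737, 0.676, 0.004, 0.005]
ft_force: [25.5, -2.1, -15.2]
finger_gap: -0.001
grasp_force: 12.8
```

Request:
{"op": "send_rows", "data": {
  "xyz": [
    [0,-0.15,0],
    [0,0,0]
  ],
  "rot": [
    [0,0,0],
    [0,0,0]
  ],
  "jaw": [0,0]
}}

```text
t: 9.9
tool_pos: [0.5016, 0.0572, 0.0789]
ee_rot: [0.737, 0.675, 0.007, 0.007]
ft_force: [32.5, -1.8, -19.0]
finger_gap: -0.005
grasp_force: 15.8
```

The lever is at its stop: the force rose to 32 N with no motion, at a lever angle of about -95°, which is across the pipe. I'll draw back and move over to the vent.

Request:
{"op": "send_rows", "data": {
  "xyz": [
    [0,0.5,0],
    [0,0.9,0],
    [0,0.9,0],
    [0,0,-1],
    [0,0,-1],
    [0,0,-1],
    [-1,-0.12,0],
    [-1,-0.12,0],
    [-1,-0.12,0],
    [-1,-0.12,0],
    [-1,-0.12,0],
    [0,0,0]
  ],
  "rot": [
    [0,0,0],
    [0,0,0],
    [0,0,0],
    [0,0,0],
    [0,0,0],
    [0,0,0],
    [0,0,0],
    [0,0,0],
    [0,0,0],
    [0,0,0],
    [0,0,0],
    [0,0,0]
  ],
  "jaw": [0,0,0,0,0,0,0,0,0,0,0,0]
}}

```text
t: 11.1
tool_pos: [0.5178, -0.0457, 0.1376]
ee_rot: [0.738, 0.675, -0.0, -0.0]
ft_force: [-0.3, 0.4, 0.4]
finger_gap: -0.002
grasp_force: 0.0
```

Request:
{"op": "send_rows", "data": {
  "xyz": [
    [-0.99,-0.13,0],
    [-0.99,-0.13,0],
    [-0.99,-0.13,0],
    [-0.99,-0.13,0],
    [-0.99,-0.13,0],
    [-0.99,-0.13,0],
    [-0.99,-0.13,0],
    [-0.99,-0.13,0],
    [-0.99,-0.13,0],
    [-0.99,-0.13,0],
    [0,0,0],
    [0,0,0]
  ],
  "rot": [
    [0,0,0],
    [0,0,0],
    [0,0,0],
    [0,0,0],
    [0,0,0],
    [0,0,0],
    [0,0,0],
    [0,0,0],
    [0,0,0],
    [0,0,0],
    [0,0,0],
    [0,0,0]
  ],
  "jaw": [0,0,0,0,0,0,0,0,0,0,0,0]
}}

```text
t: 12.3
tool_pos: [0.4752, -0.2382, 0.1376]
ee_rot: [0.737, 0.675, 0.0, -0.001]
ft_force: [1.0, -0.2, 0.3]
finger_gap: 0.002
grasp_force: 0.0
```

```bash
python3 - <<'E'
from h import *
r=lambda im,b,f:cv2.convertScaleAbs(cv2.resize(im[b[1]:b[3],b[0]:b[2],::-1],None,fx=f,fy=f,interpolation=cv2.INTER_NEAREST),alpha=1.4)
o=np.hstack([r(read_camera("top"),(240,150,440,300),2),r(read_camera("side"),(255,140,355,290),3)[:300]]) if 0 else None
a=r(read_camera("top"),(240,170,440,290),2);b=r(read_camera("side"),(255,140,395,290),3)
o=np.zeros((450,820,3),np.uint8)[:, :800];o[:240,:400]=a;o[:,400:800]=b[:,:400]
cv2.imwrite("pics/e.png",o);s=observe();print(s["tool_pos"],s["ee_rot"],s["qpos"])
E
```

```text
[ 0.47535943 -0.23780848  0.13766256] [ 7.37103958e-01  6.75779272e-01  7.19964522e-05 -3.52651486e-04] [-6.86897153e-01  4.15178917e-01  1.46926568e+00  2.54647436e-04
  1.25782592e+00 -6.00222227e-01]
```

View pics/e.png

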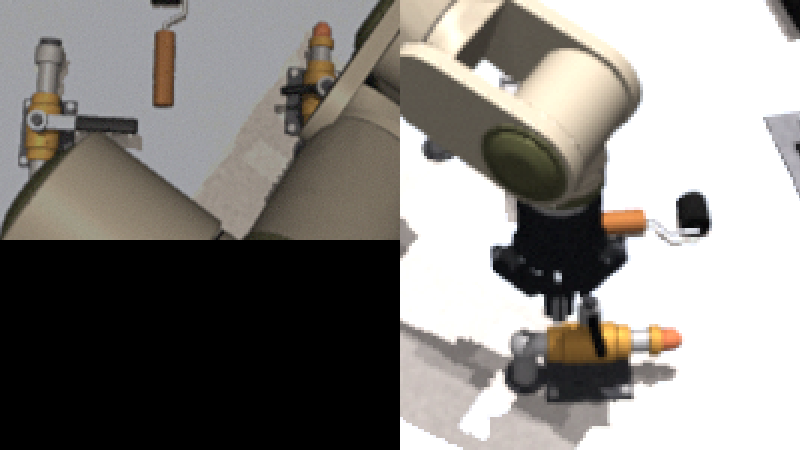

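The supply lever lies across its pipe, at top view (40..135,122) in the crop. The finger is behind the near wing of the vent handle. I'll go down and start pushing.

Request:
{"op": "send_rows", "data": {
  "xyz": [
    [0,0,1],
    [0,0,1],
    [0,0,1],
    [0,0.35,0],
    [0,0.35,0],
    [0,0.35,0],
    [-0.07,0.16,0],
    [-0.07,0.16,0],
    [-0.07,0.16,0],
    [-0.07,0.16,0]
  ],
  "rot": [
    [0,0,0],
    [0,0,0],
    [0,0,0],
    [0,0,0],
    [0,0,0],
    [0,0,0],
    [0,0,-1],
    [0,0,-1],
    [0,0,-1],
    [0,0,-1]
  ],
  "jaw": [0,0,0,0,0,0,0,0,0,0]
}}

```text
t: 13.4
tool_pos: [0.5092, -0.2456, 0.0785]
ee_rot: [0.619, 0.785, -0.0, -0.0]
ft_force: [-3.9, 1.7, 2.1]
finger_gap: 0.001
grasp_force: 1.5
```

Request:
{"op": "send_rows", "data": {
  "xyz": [
    [-0.06,0.18,0],
    [-0.06,0.18,0],
    [-0.06,0.18,0],
    [-0.06,0.18,0],
    [-0.06,0.18,0],
    [-0.06,0.18,0],
    [-0.06,0.18,0],
    [-0.06,0.18,0],
    [-0.06,0.18,0],
    [-0.06,0.18,0],
    [-0.06,0.18,0]
  ],
  "rot": [
    [0,0,-1],
    [0,0,-1],
    [0,0,-1],
    [0,0,-1],
    [0,0,-1],
    [0,0,-1],
    [0,0,-1],
    [0,0,-1],
    [0,0,-1],
    [0,0,-1],
    [0,0,-1]
  ],
  "jaw": [0,0,0,0,0,0,0,0,0,0,0]
}}

```text
t: 14.5
tool_pos: [0.548, -0.2339, 0.0786]
ee_rot: [0.226, 0.974, -0.001, 0.0]
ft_force: [-3.2, -1.6, -0.4]
finger_gap: 0.002
grasp_force: 1.4
```

Request:
{"op": "send_rows", "data": {
  "xyz": [
    [-0.06,0.18,0],
    [-0.06,0.18,0],
    [-0.06,0.18,0]
  ],
  "rot": [
    [0,0,-1],
    [0,0,-1],
    [0,0,-1]
  ],
  "jaw": [0,0,0]
}}

```text
t: 14.8
tool_pos: [0.5556, -0.2254, 0.0786]
ee_rot: [0.107, 0.994, -0.001, 0.001]
ft_force: [-1.9, -3.3, -1.7]
finger_gap: -0.0
grasp_force: 1.4
```

Request:
{"op": "send_rows", "data": {
  "xyz": [
    [0,0.18,0],
    [0,0.15,0]
  ],
  "rot": [
    [0,0,-0.7],
    [0,0,0]
  ],
  "jaw": [0,0]
}}

```text
t: 15.0
tool_pos: [0.5575, -0.22, 0.0789]
ee_rot: [0.081, 0.997, -0.002, 0.002]
ft_force: [-0.9, -15.3, -2.3]
finger_gap: 0.002
grasp_force: 8.0
```

Request:
{"op": "send_rows", "data": {
  "xyz": [
    [0,0.25,0],
    [0,0.1,0]
  ],
  "rot": [
    [0,0,0],
    [0,0,0]
  ],
  "jaw": [0,0]
}}

```text
t: 15.2
tool_pos: [0.5578, -0.2189, 0.0792]
ee_rot: [0.082, 0.997, -0.007, 0.001]
ft_force: [-6.6, -38.8, -5.9]
finger_gap: -0.003
grasp_force: 19.6
```

Request:
{"op": "send_rows", "data": {
  "xyz": [
    [0,-0.4,0],
    [0,-0.9,0],
    [0,-0.9,0],
    [0,0,-1],
    [0,0,-1],
    [0,0,-1],
    [0,0,-1],
    [1,-1,0],
    [1,-1,0],
    [1,-1,0],
    [1,-1,0],
    [1,-1,0]
  ],
  "rot": [
    [0,0,0],
    [0,0,0],
    [0,0,0],
    [0,0,0],
    [0,0,0],
    [0,0,0],
    [0,0,0],
    [0,0,0],
    [0,0,0],
    [0,0,0],
    [0,0,0],
    [0,0,0]
  ],
  "jaw": [0,0,0,0,0,0,0,0,0,0,0,0]
}}

```text
t: 16.4
tool_pos: [0.4342, -0.3387, 0.1581]
ee_rot: [0.082, 0.997, -0.0, 0.0]
ft_force: [-0.1, -0.2, 0.1]
finger_gap: -0.001
grasp_force: 0.0
```

Request:
{"op": "send_rows", "data": {
  "xyz": [
    [1,-1,0],
    [1,-1,0],
    [1,-1,0],
    [0,0,0],
    [0,0,0]
  ],
  "rot": [
    [0,0,0],
    [0,0,0],
    [0,0,0],
    [0,0,0],
    [0,0,0]
  ],
  "jaw": [0,0,0,0,0]
}}

```text
t: 16.9
tool_pos: [0.3661, -0.3875, 0.158]
ee_rot: [0.082, 0.997, 0.0, 0.0]
ft_force: [-0.5, -0.5, 0.7]
finger_gap: 0.002
grasp_force: 0.0
```

```bash
python3 - <<'E'
from h import *
r=lambda im,b,f:cv2.convertScaleAbs(cv2.resize(im[b[1]:b[3],b[0]:b[2],::-1],None,fx=f,fy=f,interpolation=cv2.INTER_NEAREST),alpha=1.4)
a=r(read_camera("top"),(240,150,440,290),4)[:,:800];cv2.imwrite("pics/f.png",a);print(observe()["tool_pos"],observe()["ft_force"])
E
```

```text
[ 0.36653421 -0.38706106  0.15790744] [ 0.23749928 -0.37549348  0.04327931]
```

View pics/f.png

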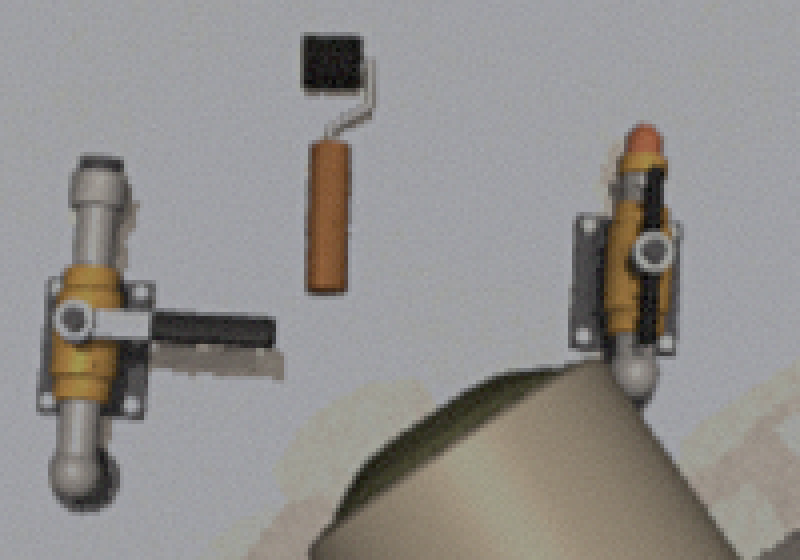

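The lever lies across its pipe (75→275, 320), and the wings lie along theirs (652, 170→345). The roller hasn't moved. Handing in.

```bash
python3 -c "
from plant import job
print(job.job_done())"
```

```text
the job is handed in; nothing more can be done
None
```

The supply lever was pushed fully shut to its stop, then the vent handle fully open to its stop, and the arm drawn back clear; the first push passed over the lever without moving it and was redone lower, and the job was handed in at about 17 s with no verdict shown.

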